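# Raise the splash guard of the sample tray

## Robot

A 6-joint arm with a two-finger parallel gripper is mounted at the origin on the work surface. World frame = base frame: x ahead of the robot, y to its left, z up, the work surface at z = 0. Lengths are in m, angles in rad, forces in N, time in s.
With the tool pointing down it reaches from about 0.325 to 0.9 m from the base axis. Payload 6.1 kg.
Tool frame: the origin (TCP) lies midway between the tips of the shut fingers; the grasp point (between the pads) lies 19 mm behind it; x points along the fingers, y is the direction in which the jaws open and shut, and the axes are right-handed (so a half turn about x gives the same grasp; the last joint's range is limited). The gripper opens to 85 mm and grips with 20 to 120 N. Pads are 22 mm wide; open, the fingers measure 114 mm over their backs; the gripper's body (76 mm by 85 mm) begins 54 mm behind the grasp point. The pads swing forward as they close: fully open they stand 13 mm farther back than shut.
Start: joints at [-1.25, 0.22, 1.526, -0, 1.395, -0.126], TCP at [0.27, -0.564, 0.231] pointing down, gripper open.
Joint ranges: [-2.98, 2.98], [-0.91, 2.08], [0.09, 2.57], [-1.24, 4.39], [0.2, 2.65], [-2.68, 2.68]. Speed limits (rad/s): [2.57, 2.57, 3.01, 3.14, 3.14, 3.14].

## Interface

Orientations are given as [roll, pitch, yaw] about the fixed x, y, z axes, in that order (R = Rz(yaw) Ry(pitch) Rx(roll)).
In Python, from plant import movep, move_l, set_joints, gripper_to, hold, inverse_kinematics, observe, get_image, get_calibration, Unreachable, job_done gives the robot as it stands. Calls block until the motion is done:
- movep(position, orientation): joint-space move of the TCP to a pose.
- move_l(position, feed=0.15, rotation=None, max_force=None): straight line of the TCP; rotation=None keeps the orientation; feed is the mean speed in m/s. With max_force (N) it stops when the force on the tool has changed by that much, and returns True; else False.
- set_joints(angles): joint-space move.
- gripper_to(opening, f_grip=None): finger opening in m; f_grip is the grip in N (None keeps the last); returns when the fingers have stopped.
- hold(seconds).
- inverse_kinematics(position, orientation): joint angles nearest the present ones, or None.
- observe(): the state.
- get_image(name): name is "side" or "top"; returns (picture, depth): 420x560x3 uint8, red, green, blue; 420x560 float32, m along the optical axis (not along the pixel's ray), 0 where there is no reading.
- get_calibration(name): a dict with "intrinsics" (3x3 intrinsics, pixels), "world_from_camera" (4x4, takes a point from camera to world coordinates). Camera axes: x right, y down, z forward; pixel columns grow to the right and rows downward; lengths in m; the calibration is good to about 2 mm. A picture is of the moment at which its call begins. get_calibration takes no time and is no camera call.
A pose or a line that the arm cannot do raises Unreachable and nothing moves.
- job_done(): hands the job in, once; it reports no verdict.
The state is a dict: "time_s": time; "q": joint angles; "joint_velocities": joint speeds; "joint_torque": joint torques, N m; "eef_pos": TCP position; "tcp_rot": TCP orientation; "ft_force": force on the tool from outside, world axes, zero at the start; "torque": the same for the moment, N m; "opening": finger opening in m.
Only numpy, scipy, OpenCV 4.12 (cv2) and the standard library are available. Lean on these libraries where they do the work, as an engineer would, in place of code of your own. Each camera call takes 0.05 s, during which the arm holds its last target.

## Task

Before the samples are poured, fold up the splash guard of the tray in which the three sample bottles stand, so that the white panel stands straight up on the tray's rim, and let go of it. Leave the splash guard of the empty tray as it is.

Things in the scene. Friction and masses are not known exactly. Their poses are not given: they have to be found in the camera images.
- sample_tray: Open metal tray, 160 (x) x 220 (y) x 40 mm high, walls 4 mm, fixed to the bench; three capped bottles (40 mm across, 95 mm tall) stand loose in it. Origin: centre of its underside; z up. Its splash guard is hinged along its -x side, the side nearer the robot: the hinge line runs along the tray's y at x = -86 mm, z = 40 mm. The tray is turned up to about 17 degrees either way.
- guard (a joint): Hinge of the sample tray's splash guard, a stiff white panel 190 mm wide, 130 mm from hinge line to free edge, 5 mm thick (8 mm at the lip of the free edge), about 0.2 kg. Value in rad: 0 = lying level, pointing away from the tray towards its -x; pi/2 = standing straight up; more = leaning over the tray (stop at 2.3). It starts leaning outward at 0.6 to 1.0. Stiff hinge: the panel stays where it is left, and takes about 2 to 6 N at the free edge to move.
- guard_edge (a point): Middle of the free edge of the sample tray's splash guard, half-way through its thickness, 130 mm from the hinge line. x points from the free edge to the hinge line, y along the hinge (as the tray's y), z square to the panel, towards the face that looks up when it lies level (the face towards the tray when it stands).
- spare_edge (a point): The same point on the splash guard of the other tray, which is alike in every way but is empty, and is fixed to the bench about 0.4 m to the left or right of the sample tray. This guard also leans outward, at 0.6 to 1.0 rad, and is to be left alone.

How it is judged:
At the end, for the whole second after the job is handed in: The sample tray's splash guard stands at rest within 12 degrees of straight up (joint value 1.36 to 1.78), and the free edge of the empty tray's guard is within 15 mm of where it was (value of joint guard between 1.36 and 1.78 rad and velocity of joint guard between -0.05 and 0.05 rad/s and distance of spare_edge from where it was at the start of the episode below 0.015 m); the robot touches nothing.
It fails at once if the empty tray's splash guard is moved (its free edge by more than 15 mm) (distance of spare_edge from where it was at the start of the episode above 0.015 m).
It also fails if it takes over 35 s, if anything falls off the work surface, if the arm or the gripper's body presses on something with over 40 N, if the wrist force passes 120 N, or if a joint passes its speed limit or range.

## Working session

There is one attempt and no reset: what is moved stays moved. The work goes in short steps, each a Python script; the robot and the scene stay as the last script left them, time stands still between calls to the robot, and variables do not carry over. Pictures are saved under pics/ and viewed, and the job is handed in when it is done.

```bash
mkdir -p pics; ls
python3 - <<'E'
from plant import *
import cv2, numpy as np
for n in ("top","side"):
    im,d=get_image(n); cv2.imwrite(f"pics/{n}0.png",im[:,:,::-1]); np.savez(f"{n}0.npz",im=im,d=d)
    c=get_calibration(n); print(n,c["intrinsics"],np.round(c["world_from_camera"],3))
o=observe(); print(o["time_s"],o["eef_pos"],o["tcp_rot"])
E
```

```text
pics
top [[494.21975543   0.         272.51653499]
 [  0.         494.21975543 202.99569255]
 [  0.           0.           1.        ]] [[ 0.011 -0.988  0.155  0.453]
 [-1.    -0.015 -0.024 -0.008]
 [ 0.026 -0.155 -0.988  0.944]
 [ 0.     0.     0.     1.   ]]
side [[469.71468113   0.         267.6556488 ]
 [  0.         469.71468113 220.42465197]
 [  0.           0.           1.        ]] [[-0.959 -0.224  0.173  0.439]
 [-0.283  0.751 -0.596  0.494]
 [ 0.004 -0.621 -0.784  0.737]
 [ 0.     0.     0.     1.   ]]
0.1 [ 0.26989267 -0.56310032  0.23026558] [-1.70420066  1.56898539  1.88424319]
```

View pics/top0.png

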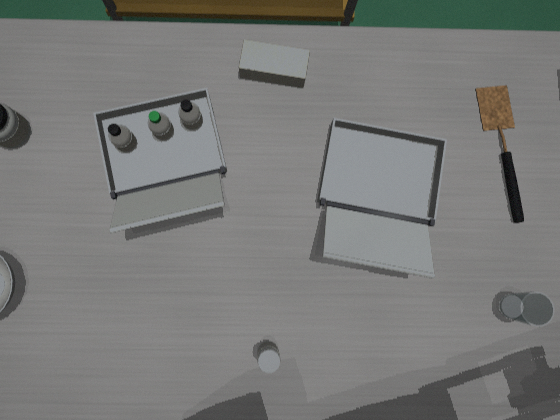

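View pics/side0.png

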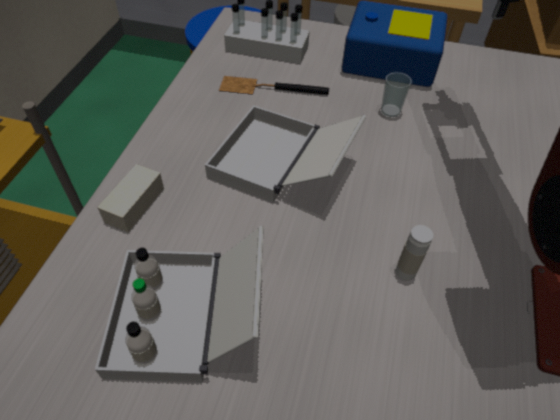

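The bottles stand in the left tray: in the top view its hinge runs (114,196)–(223,171) and the panel's free edge (110,229)–(224,206). The empty tray is on the right, and a loose bottle stands near (268,357).

```bash
cat > h.py <<'E'
import numpy as np
from plant import *
def cloud(n,d):
    c=get_calibration(n);K=c["intrinsics"];T=c["world_from_camera"]
    v,u=np.mgrid[:d.shape[0],:d.shape[1]]
    P=np.stack([(u-K[0,2])/K[0,0]*d,(v-K[1,2])/K[1,1]*d,d],-1)
    return P@T[:3,:3].T+T[:3,3]
E
python3 - <<'E'
from h import *
import cv2
np.set_printoptions(precision=4,suppress=True)
C={n:cloud(n,np.load(n+"0.npz")["d"]) for n in("top","side")}
t=C["top"]
for n,px in (("tray corners",[(97,114),(208,92),(114,195),(223,171)]),("loose",[(268,352)]),("bottles",[(115,130),(154,117),(186,106)]),("floor",[(165,160)]),("box",[(275,55)]),("bench",[(300,320),(60,200)])):
    print(n,[t[v,u] for u,v in px])
def fit(P,ori):
    P=P.reshape(-1,3);P=P[np.isfinite(P).all(1)]
    for _ in range(4):
        c=np.median(P,0) if _==0 else P.mean(0); n=np.linalg.svd(P-c,full_matrices=False)[2][2]; r=abs((P-c)@n); P=P[r<max(.002,2*np.median(r))]
    n*=np.sign(n[2]); print(ori,"normal",n,"centroid",P.mean(0),"zrange",P[:,2].min(),P[:,2].max(),len(P),"tilt",np.arctan2(np.hypot(n[0],n[1]),n[2]),"yaw",np.arctan2(n[1],n[0]))
    return n,P
for n,poly in(("top",[(122,200),(215,181),(216,202),(120,220)]),("side",[(222,270),(255,248),(255,320),(218,345)])):
    m=np.zeros((420,560),np.uint8);cv2.fillPoly(m,[np.array(poly)],1); fit(C[n][m>0],n)
# all white panel points region above rim
for n in C:
    P=C[n].reshape(-1,3); s=(P[:,2]>.055)&(P[:,2]<.2)&(P[:,0]>.3)&(P[:,0]<.47)&(P[:,1]>.03)&(P[:,1]<.4)
    Q=P[s]; top=Q[Q[:,2]>Q[:,2].max()-.012]; print(n,len(Q),Q.min(0),Q.max(0)); i=top[:,1].argsort(); print(top[i[:2]],top[i[-2:]])
E
```

```text
tray corners [array([0.7625, 0.306 , 0.034 ]), array([0.8086, 0.0964, 0.0396]), array([0.605 , 0.2613, 0.0449]), array([0.6536, 0.0633, 0.0436])]
loose [array([ 0.3397, -0.023 ,  0.1224])]
bottles [array([0.7111, 0.2497, 0.1012]), array([0.737 , 0.1834, 0.0986]), array([0.7593, 0.1281, 0.0964])]
floor [array([0.6817, 0.1789, 0.0066])]
box [array([ 0.8825, -0.031 ,  0.0486])]
bench [array([ 0.3812, -0.0842,  0.0011]), array([0.6009, 0.3756, 0.0026])]
top normal [0.7673 0.1971 0.6103] centroid [0.5859 0.1493 0.1054] zrange 0.06739865083835328 0.14382804755425527 1968 tilt 0.9143575654880643 yaw 0.25149566279453933
side normal [0.7669 0.1974 0.6106] centroid [0.5813 0.1664 0.1044] zrange 0.06577808791950912 0.14401063179453666 2323 tilt 0.9139352706334172 yaw 0.25190284722481276Traceback (most recent call last):
  File "<stdin>", line 19, in <module>
    return umr_maximum(a, axis, None, out, keepdims, initial, where)
ValueError: zero-size array to reduction operation maximum which has no identity
```

Both views agree: guard at about 0.914 rad, tray yaw 0.252. The hinge is at about 0.651 m along the tray's x direction and passes nearly through the base axis. The tray corners give 0.650, which matches. I'll push the lip from outside with the shut fingers pointing down.

```bash
cat >> h.py <<'E'
from scipy.spatial.transform import Rotation as Ro
yaw=.2517; u=np.array([np.cos(yaw),np.sin(yaw),0]); v=np.array([-u[1],u[0],0])
def ori(s): return Ro.from_matrix(np.stack([[0,0,-1],s*v,s*u],1)).as_euler("xyz")
def P(r,z): return r*u+[0,0,z]
E
python3 - <<'E'
from h import *
np.set_printoptions(precision=3,suppress=True)
for s in(1,-1): print(s,ori(s),inverse_kinematics(P(.5,.3),ori(s)))
qs=[(s,inverse_kinematics(P(.5,.3),ori(s))) for s in(1,-1)]
qs=[(s,q) for s,q in qs if q is not None]
s=min(qs,key=lambda a:abs(a[1][5]))[0]
o=observe(); move_l(o["eef_pos"]+[0,0,.08]); gripper_to(0.0)
movep(P(.5,.3),ori(s)); move_l(P(.5,.125))
f0=observe()["ft_force"]
for r in (.55,.59,.615):
    print(r,move_l(P(r,.125),feed=.06,max_force=25)); o=observe(); print(o["time_s"],o["eef_pos"],o["ft_force"]-f0)
import cv2
for n in ("top","side"):
    im,d=get_image(n); cv2.imwrite(f"pics/{n}1.png",im[:,:,::-1]); np.savez(f"{n}1.npz",im=im,d=d)
E
```

```text
1 [-0.252  1.571  0.   ] [ 0.094 -0.121  1.753 -0.     1.51  -1.729]
-1 [2.89  1.571 0.   ] [ 0.094 -0.121  1.753 -0.     1.51   1.413]
0.55 False
6.3917 [0.532 0.137 0.125] [0.061 0.745 0.256]
0.59 False
7.2083 [0.572 0.147 0.125] [-0.243 -0.877  0.186]
0.615 False
7.775 [0.599 0.154 0.129] [-2.245  0.678 13.321]<sys>:0: UserWarning: Gimbal lock detected. Setting third angle to zero since it is not possible to uniquely determine all angles.
```

View pics/side1.png

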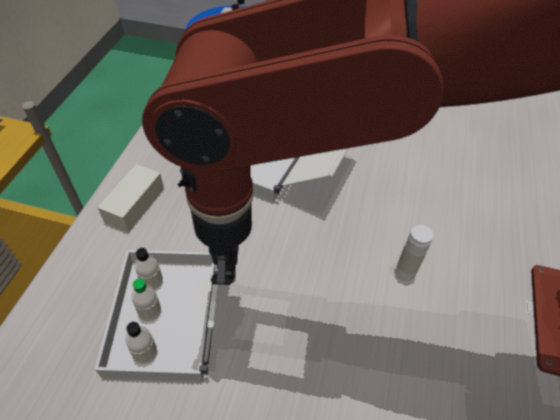

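View pics/top1.png

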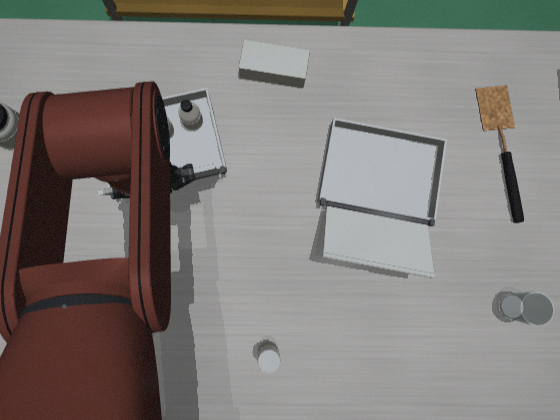

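Run:
```python
from h import *
np.set_printoptions(precision=3,suppress=True)
o=observe(); print(o["time_s"],o["eef_pos"],o["ft_force"],o["opening"],o["tcp_rot"])
Q=cloud("side",np.load("side1.npz")["d"])
for a in ((210,345),(208,355),(211,325),(215,300),(206,368)): print(a,Q[a[1],a[0]], Q[a[1],a[0]]@u)
p=Q.reshape(-1,3); rr=p@u; yy=p@v; s=(abs(yy-.07)<.02)&(p[:,2]>.02)&(p[:,2]<.25)&(rr>.4)&(rr<.72)
for z in np.arange(.02,.2,.01):
    k=s&(abs(p[:,2]-z)<.005); 
    if k.any(): print(round(z,3),k.sum(),rr[k].min(),np.median(rr[k]),rr[k].max())
```

```text
7.875 [0.599 0.154 0.129] [-0.747  0.769 13.868] 3.6822690846149494e-05 [3.091 1.563 0.201]
(210, 345) [0.609 0.227 0.039] 0.6465552498377903
(208, 355) [0.605 0.245 0.044] 0.6470872086826277
(211, 325) [0.586 0.25  0.168] 0.6301610244036174
(215, 300) [0.595 0.213 0.167] 0.628937782052852
(206, 368) [0.6   0.265 0.046] 0.6475436625098235
0.03 4 0.6573382230823976 0.6574646573265581 0.6575049289399632
0.04 134 0.6461587027601332 0.6572236660278428 0.661387803713688
0.05 7 0.6517672786675466 0.6536651134710459 0.6543956375536494
0.06 1 0.6507043638860669 0.6507043638860669 0.6507043638860669
0.1 1 0.6441968484177112 0.6441968484177112 0.6441968484177112
0.11 1 0.6432328666790258 0.6432328666790258 0.6432328666790258
0.16 3 0.6279758546667391 0.6282768255068055 0.6357712833179164
0.17 154 0.6275631369380835 0.6313193697295791 0.6354355361019036
```

The side view shows the panel almost upright, with its lip near (211,325) at r 0.632, z 0.167, or about 1.42 rad. The upward 14 N suggests the rising lip is caught under a step on the fingers. I'll back off, raise the tool so that only the tips touch, and finish the push.

```bash
python3 -W ignore - <<'E'
from h import *
import cv2
np.set_printoptions(precision=3,suppress=True)
move_l(P(.575,.125),feed=.08); move_l(P(.575,.155),feed=.1)
f0=observe()["ft_force"]; print(f0)
print(move_l(P(.638,.155),feed=.06,max_force=25)); o=observe(); print(o["time_s"],o["eef_pos"],o["eef_pos"]@u,o["ft_force"]-f0)
move_l(P(.52,.155),feed=.1); move_l(P(.45,.3),feed=.2)
q=o["q"].copy(); q=observe()["q"].copy(); q[0]-=.6; set_joints(q)   # clear of view, high
for n in ("top","side"):
    im,d=get_image(n); cv2.imwrite(f"pics/{n}2.png",im[:,:,::-1]); np.savez(f"{n}2.npz",im=im,d=d)
o=observe(); print(o["time_s"],o["eef_pos"])
for n in("top","side"):
    p=cloud(n,np.load(n+"2.npz")["d"]).reshape(-1,3); rr=p@u; yy=p@v
    s=(abs(yy)<.08)&(p[:,2]>.155)&(p[:,2]<.19)&(rr>.58)&(rr<.70)
    k=p[s]; print(n,s.sum(),rr[s].min(),np.median(rr[s]),rr[s].max(),np.median(k[:,2]))
E
```

```text
[-0.184 -0.225 -0.944]
False
10.175 [0.618 0.159 0.155] 0.6379991777895644 [ 0.768 -0.285  0.929]
13.6 [ 0.423 -0.152  0.299]
top 616 0.6475351597579737 0.650923788411431 0.6567871941167421 0.1695495828906184
side 577 0.6474461843510406 0.6510511631639905 0.6561241755442437 0.16949641390581793
```

View pics/side2.png

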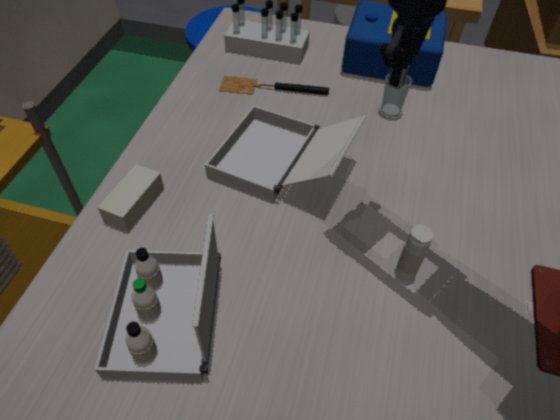

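View pics/top2.png

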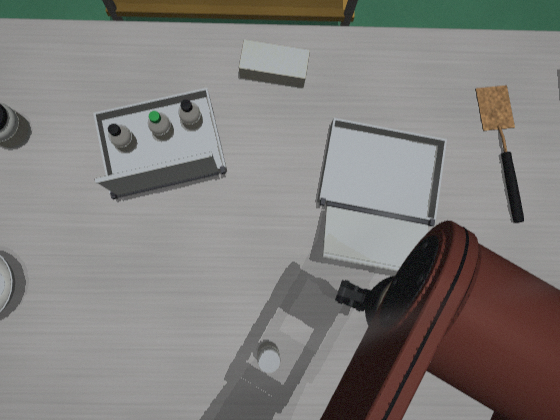

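The panel stands straight up: its free edge (side view, about (212,220)–(198,350)) is at r 0.651, z 0.170, directly above the hinge line. The bottles are still standing, the empty tray's guard looks unchanged, and the arm is clear of everything. I'll hand it in.

```bash
python3 -W ignore - <<'E'
from h import *
a=cloud("side",np.load("side0.npz")["d"]);b=cloud("side",np.load("side2.npz")["d"])
print("spare guard depth change m:",np.median(abs(b-a)[150:175,310:335]),np.abs(b-a)[150:175,310:335].max())
job_done(); o=observe(); print(o["time_s"],o["ft_force"])
E
```

```text
spare guard depth change m: 0.0005781640154638445 0.6771368392457633
the job is handed in; nothing more can be done
the job is handed in; nothing more can be done
```

The sample tray's splash guard now stands straight up and has been let go. I pushed its lip up from the outside with the shut fingers, then backed the arm away and handed the job in.

- **Sample guard:** both cameras put the free edge at 0.651 m along the tray's x direction and z ≈ 0.170 m. That is directly above the hinge, so the joint is at about 1.57 rad. The bottles are still standing.
- **Empty tray's guard:** it looks unchanged in both views. The median change in its measured points was 0.6 mm. The largest change in that patch was 0.68 m; I take it to be pixels with missing depth but did not check.
- **Robot:** it was clear of everything at the last look, 13.6 s into the run.
- **First push:** the lip, as it rose, caught under the fingers and pressed up with about 14 N, lifting the tool 4 mm. I backed off, raised the tool 30 mm and finished the push with about 1 N on the tool. The gripper's body may have touched the lip then, but the force stayed well under the 40 N limit.
- **After hand-in:** the state could no longer be read, so I have no check from the judged second itself.

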